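Lock the strainer cartridge into the bayonet filter head

ROBOT

A 7-joint arm with a two-finger parallel gripper is mounted at the origin on a cart in front of the work surface, level with it; the furniture and walls round the work are solid. World frame = base frame: x ahead of the robot, y to its left, z up, the work surface at z = 0. Lengths are in mm, angles in degrees, forces in N, time in s.
With the tool pointing down it reaches from about 400 to 875 mm from the base axis. Payload 6.5 kg.
Tool frame: the origin (TCP) lies on the mounting face of the last link; the fingertips stand env.nose_length ahead of it and the grasp point (between the pads) lies 147 mm ahead of it (env.nose_length is the distance from the TCP to the fingertips, in mm); y points along the fingers, x is the direction in which the jaws open and shut, and the axes are right-handed (so a half turn about y gives the same grasp; the last joint's range is limited). The gripper opens to 88 mm and grips with 3 to 60 N. Pads are 18 mm wide; open, the fingers measure 123 mm over their backs; the gripper's body (75 mm by 187 mm) begins 45 mm behind the grasp point.
Start: joints at [69.775, 30.733, -0.252, 88.115, 0.149, 61.152, -4.079], TCP at [183.875, -623.442, 404.716] pointing down, gripper open.
Joint ranges: [-154.64, 154.64], [-21.42, 123.67], [-72.66, 72.17], [13.99, 137.28], [-74.86, 254.86], [10.95, 109.41], [-158.01, 158.01]. Speed limits (degrees/s): [136.94, 136.94, 180, 180, 180, 180, 180].

INTERFACE

Orientations are given as a 3x3 rotation matrix whose columns are the frame's x, y, z axes.
In Python, from cell import sense, read_camera, camera_params, env, spotter gives the robot as it stands.
- The arm moves only by the tool step_arm, never from a script. Its argument "plan" is a list of rows, each an object with "jaw": the finger opening in cm, from 0 to 8.81; "travel": the shift along the tool's x, y, z in cm, a list of three; "rotation": the turn, a rotation vector about the tool's x, y, z in rad, a list of three. A call has 1 to 12 rows; each row shifts and turns the commanded pose from where the row before left it, along the tool's axes as they then stand; what a row does not reach is not made up. A row lasts 1/12 s, in which the tool goes at most 41.7 mm and 7.16 degrees, less where a joint would pass 70% of its speed; a pose out of reach is approached as far as the arm can. A call is refused whole if a number of a shift passes 4.17 or a number of a turn 0.125, either way. A call with a gripper value outside its range is refused whole. The fingers move at their own pace and stop on an object; "newtons" is the grip in N (left out, the last holds). Time passes only in rows, so rows that do not move let the fingers close. It gives the time, the measured TCP pose, the force and the opening at its end, in the units of the state.
- sense(): the state, without advancing time (a new reading comes with each control period).
- read_camera(name): name is "side" or "top" or "wrist"; returns (picture, depth): 400x640x3 uint8, blue, green, red; 400x640 float32, mm along the optical axis (not along the pixel's ray), 0 where there is no reading.
- camera_params(name): a dict with "fov_y" (degrees; the focal length in pixels is half the picture's height over the tangent of half this angle, whatever the lens; pixels are square), "cx", "cy" (the principal point, pixels), "D" ([k1, k2, p1, p2, k3] as OpenCV has them; the pictures are not rectified), "pose" (4x4, takes a point from camera to world coordinates). Camera axes: x right, y down, z forward; pixel columns grow to the right and rows downward; lengths in mm; the calibration is good to about 2 mm. A picture is of the moment at which its call begins: read the wrist's pose just before it. camera_params takes no time and is no camera call; for the wrist camera it gives the pose at the moment of the call.
- env.finish_job(): hands the job in, once; it reports no verdict.
Trained networks look in the newest picture that a camera, given by its name, has taken for a name from the list of things; names that differ only in an ending like _2 or _b are one class to them, and where a whole thing is asked for, a point or a joint stands for the part that bears it (a point fixed in the world has none). Each returns a list of dicts, best first, with "confidence" (0 to 1); they miss things now and then, are a little off and sometimes report something else, mostly with a low value. They report only what shows in the picture. A call takes as long as a camera call. They do not tell look-alikes from the thing itself.
- spotter.look_for(camera, query): "at" ([row, column] in pixels, amid what is visible of it).
The state is a dict: "clock": time; "joint_positions": joint angles; "qd": joint speeds; "joint_torque": joint torques, N m; "ee_pos": TCP position; "tool_rot": TCP orientation; "force": force on the tool from outside, world axes, zero at the start; "moment": the same for the moment, N m; "finger_gap": opening from 0.0 (shut) to 1.0 (fully open).
Only numpy, scipy, OpenCV 4.12 (cv2) and the standard library are available. Lean on these libraries where they do the work, as an engineer would, in place of code of your own. Each camera call takes 0.05 s, during which the arm holds its last target. There are 200 camera calls.

TASK

Fit the strainer cartridge into the filter head: line its two lugs up with the two slots, push it down against the spring until the lugs are under the rim, turn it clockwise (seen from above) until you feel the stop, and let the spring lift it into its lock before you let go and leave it standing there. Work by feel and gently, never forcing it against the rim or the stop, and leave the other things on the bench where they are.

Things in the scene. Friction and masses are not known exactly. Their poses are not given: they have to be found in the camera images.
- strainer: Strainer cartridge, loose, 84 mm tall, 0.12 to 0.23 kg, standing upright on the bench. Origin: centre of its underside; z up its axis. Round steel body, 36 mm in diameter, z 0 to 50 mm, chamfered 4 mm at the foot; two lugs low on the body along its +y and -y; black knob on top. A half turn makes no difference.
- strainer_knob (a point): Centre of the strainer's black knob, on its axis, 69 mm above its underside. The knob reaches from z 54 to 84 mm, is 56 mm across along x, and has two flats facing +y and -y, 44 mm apart and 34 mm long, to be gripped from above. The lugs lie right under the middles of the flats and show 5 mm beyond them.
- strainer_lug (a point): Middle of the strainer's +y lug, 22.5 mm from the axis and 26 mm above the underside; the -y lug is opposite. Each is 10 mm wide (along x), 8 mm high (z 22 to 30 mm), its tip 27 mm from the axis.
- filter_head: Filter head: grey round housing with bright aluminium top, bolted to the bench, mouth up, 70 mm tall, 77 mm diameter, foot flange 94 mm; a brass port sticks out 60 mm from the axis along +x, at 30 mm height. Origin: centre of its underside; z up the bore. Strainer and head pressing on each other with more than 35 N in all (push plus the forces on the lugs) would damage it.
- head_mouth (a point): Centre of the filter head's mouth, in its top face, 70 mm above its underside. The bore takes the strainer's 36 mm body with about 1.5 mm play all round. With the lugs lying on top of the rim (missed slots) the strainer's underside is 48 mm above the head's underside.
- head_slot (a point): Slot for a lug in the head's top face along the head's +y; this point is 24 mm from the axis. A like slot is along -y. Each is 13 mm wide, reaches 28.5 mm from the axis and is 12 mm deep, below which the lugs are free to turn.
- head_entry (a point): Where the middle of the strainer's underside is when it stands on the spring plate inside, lugs in the slots, 40 mm above the head's underside. From here the spring must be pushed down; it pushes back with 3 N here, rising evenly to 9 N at 25 mm (hard bottom).
- head_turn (a point): Where the middle of the strainer's underside should be while turning: 26.5 mm above the head's underside; under 28 mm the lugs clear the rim. It turns clockwise seen from above (the other way is blocked) to a hard stop 55 to 87 degrees from the slot: different on each unit, hidden, to be found by feel. The stop bears on the lugs 23 mm from the axis and gives about 1 degree per 0.17 Nm.
- head_lock (a point): Where the middle of the strainer's underside is once locked: 32 mm above the head's underside. In the last 4 degrees before the stop the lugs are under 4 mm high pockets; eased a degree off the stop and the push let off, they are lifted in by the spring. Short of the pockets it rises only to 28 mm and is not locked; back at the slots it rises to 40 mm.
- tape_measure: Yellow tape measure, 37x84x66 mm, loose bystander. Origin: centre of its underside.
- t_handle_key: T-handle hex key with yellow grip, 90x148x20 mm, loose bystander lying between the two task things. Origin: centre of its underside.
- marker_1: Black marker pen, 131 mm long, 15 mm thick, loose bystander. Origin: centre of its underside.
- cut_gear_2: Small bright cut gear, 53 mm across, 10 mm thick, loose bystander lying flat. Origin: centre of its underside.
There are look-alikes about, which are no part of the job. There is more than one size of the strainer; the one meant has the size given above.

How it is judged:
By the outcome, as a careful person would: the job done as asked, in the order asked, and still so for the second after the job is handed in, with the robot touching nothing.
It also fails if it takes over 64 s, if anything falls off the work surface, if the arm or the gripper's body presses on something with over 40 N, if the wrist force passes 120 N, or if a joint passes its speed limit or range.

## Working session

There is one attempt and no reset: what is moved stays moved. The work goes in short steps, Python scripts to look and compute and a tool call to move; the robot and the scene stay as the last step left them, time stands still between calls to the robot, and variables do not carry over. Pictures are saved under pics/ and viewed, about 8 in all and at most 12, crops included, and the job is handed in when it is done.

Besides the shell and the picture viewer there is one more tool, called after "Emit:" as name(argument=value, ...) on one line, values as JSON. step_arm: Moves the arm, as the interface text tells. Its arguments: {"type":"object","properties":{"plan":{"type":"array","items":{"type":"object","properties":{"jaw":{"type":"number"},"travel":{"type":"array","items":{"type":"number"}},"rotation":{"type":"array","items":{"type":"number"}}}}},"newtons":{"type":"number"}},"required":["plan"]}

```bash
mkdir -p pics; ls
cat > h.py <<'E'
import numpy as np,cv2
from cell import sense, read_camera, camera_params, env, spotter
def cam(n):
    p=camera_params(n); im,d=read_camera(n)
    return im,d,p
def K(p,h=400):
    f=h/2/np.tan(np.radians(p['fov_y'])/2); return np.array([[f,0,p['cx']],[0,f,p['cy']],[0,0,1.]])
def world(p,uv,z):  # uv Nx2 (col,row), depth along axis
    uv=np.float64(uv).reshape(-1,1,2); n=cv2.undistortPoints(uv,K(p),np.array(p['D'],float))[:,0]
    z=np.float64(z).reshape(-1,1); c=np.hstack([n*z,z]); T=np.array(p['pose']); return c@T[:3,:3].T+T[:3,3]
def onplane(p,uv,h):
    a=world(p,uv,np.ones(len(uv)));o=np.array(p['pose'])[:3,3];d=a-o
    return o+d*((h-o[2])/d[:,2])[:,None]
def cloud(p,d):
    r,c=np.nonzero(d>0); return world(p,np.c_[c,r],d[r,c]),r,c
def proj(p,P):
    T=np.linalg.inv(np.array(p['pose'])); r,_=cv2.Rodrigues(T[:3,:3])
    return cv2.projectPoints(np.float64(P).reshape(-1,1,3),r,T[:3,3],K(p),np.array(p['D'],float))[0][:,0]
E
python3 - <<'E'
from h import *
s=sense(); print(s['clock'],s['ee_pos'],np.round(s['tool_rot'],3).tolist(),env.nose_length,s['finger_gap'],s['force'])
for n in ('top','side'):
    im,d,p=cam(n); cv2.imwrite(f'pics/{n}0.png',im); print(n,p['fov_y'],np.round(p['pose'],3).tolist())
    np.savez(f'{n}0.npz',im=im,d=d)
    for q in('strainer','strainer_knob','strainer_lug','filter_head','head_mouth','head_slot'):
        for r in spotter.look_for(n,q)[:4]:
            c,rr=r['at'][1],r['at'][0]; z=d[int(rr),int(c)]
            print(n,q,r['at'],round(r['confidence'],2),np.round(world(p,[[c,rr]],[z])[0]) if z>0 else None)
E
```

```text
pics
0.0 [ 183.78822895 -623.13180136  403.84075656] [[0.283, -0.001, 0.959], [-0.959, 0.002, 0.283], [-0.002, -1.0, -0.0]] 166.0 0.9975854352815354 [-0.44868101  0.66506609 -0.04623554]
top 47.28689333395072 [[-0.01, -0.99, 0.138, 353.162], [-1.0, 0.01, 0.0, -64.701], [-0.002, -0.138, -0.99, 1399.394], [0.0, 0.0, 0.0, 1.0]]
top strainer [210.9, 385.7] 0.98 [ 508. -253.  105.]
top strainer [230.1, 346.5] 0.63 [ 458. -142.   62.]
top strainer [190.7, 357.6] 0.52 [ 571. -175.   84.]
top strainer [210.5, 211.5] 0.37 [522. 261.  41.]
top strainer_knob [212.6, 387.7] 0.78 [ 503. -258.  106.]
top strainer_knob [189.5, 358.6] 0.71 [ 574. -178.   86.]
top strainer_knob [230.6, 349.4] 0.47 [ 456. -150.   67.]
top strainer_lug [229.9, 350.0] 0.73 [ 458. -152.   69.]
top strainer_lug [210.5, 385.4] 0.6 [ 509. -252.  105.]
top filter_head [207.9, 214.8] 0.82 [534. 259.   8.]
top filter_head [160.6, 423.6] 0.46 [ 663. -377.   64.]
top head_mouth [212.1, 210.9] 0.56 [517. 262.  45.]
top head_slot [211.0, 214.4] 0.76 [520. 252.  42.]
side 50.72160232187588 [[1.0, -0.019, 0.004, 535.42], [-0.012, -0.453, 0.891, -925.572], [-0.015, -0.891, -0.453, 503.257], [0.0, 0.0, 0.0, 1.0]]
side strainer [247.8, 310.9] 0.84 [ 509. -288.   92.]
side strainer [233.9, 340.8] 0.6 [ 566. -197.   65.]
side strainer [229.8, 288.8] 0.57 [ 459. -171.   62.]
side strainer_knob [246.4, 311.1] 0.82 [ 509. -291.   97.]
side strainer_knob [233.6, 343.0] 0.77 [ 570. -198.   66.]
side strainer_knob [231.8, 286.5] 0.61 [ 454. -172.   58.]
side strainer_lug [233.4, 344.4] 0.97 [ 573. -198.   66.]
side strainer_lug [230.7, 288.3] 0.85 [ 458. -173.   61.]
side strainer_lug [249.4, 312.4] 0.68 [ 511. -288.   88.]
side filter_head [166.9, 319.3] 0.93 [520. 227.  40.]
side head_mouth [165.0, 318.8] 0.76 [519. 230.  45.]
side head_slot [166.5, 320.2] 0.7 [523. 228.  41.]
```

Run:
```python
from h import *
p=camera_params('top');im=cv2.imread('pics/top0.png');d=np.load('top0.npz')['d']
a=cv2.resize(im[150:290,300:440],None,fx=4,fy=4,interpolation=2);b=cv2.resize(im[170:270,170:270],None,fx=4,fy=4,interpolation=2)
s=cv2.imread('pics/side0.png')
cv2.imwrite('pics/s1.png',cv2.resize(s[120:320,180:446],None,fx=3,fy=3)); 
b=cv2.copyMakeBorder(b,0,160,0,0,0);b=cv2.resize(b,(240,560) if 0 else (400,560));cv2.imwrite('pics/t1.png',np.hstack([a,b])[:, :800] if 0 else cv2.resize(np.hstack([a,b]),(800,467)))
P,r,c=cloud(p,d)
for x,y in((571,-175),(505,-255),(457,-147),(518,261)):
    m=np.hypot(P[:,0]-x,P[:,1]-y)<50
    Q=P[m]; 
    t=np.percentile(Q[:,2],97); k=Q[Q[:,2]>t-12]
    print((x,y),'top z',t,'mean',k[:,:2].mean(0),'ext',k[:,:2].min(0),k[:,:2].max(0),len(k))
```

```text
(571, -175) top z 87.51032198194275 mean [ 569.76410673 -173.56523752] ext [ 542.61050393 -197.53505605] [ 597.5734406  -152.56126602] 250
(505, -255) top z 113.1855789273606 mean [ 506.91659101 -256.34848122] ext [ 473.02489576 -288.17743902] [ 542.3918357  -224.00039662] 445
(457, -147) top z 67.7933543193122 mean [ 462.03598483 -153.09600278] ext [ 442.55087867 -172.82429838] [ 481.31685004 -131.66207383] 153
(518, 261) top z 73.86963942623039 mean [518.1971477  261.03698859] ext [481.08584813 223.62020376] [556.42430968 297.93063388] 385
```

View pics/t1.png

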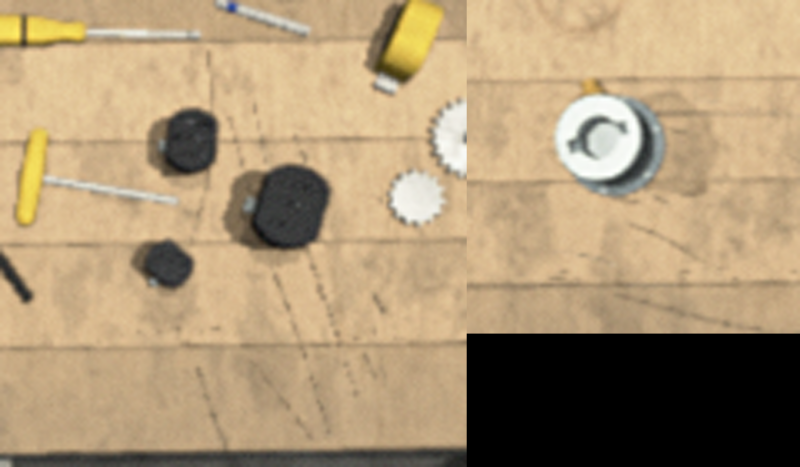

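View pics/s1.png

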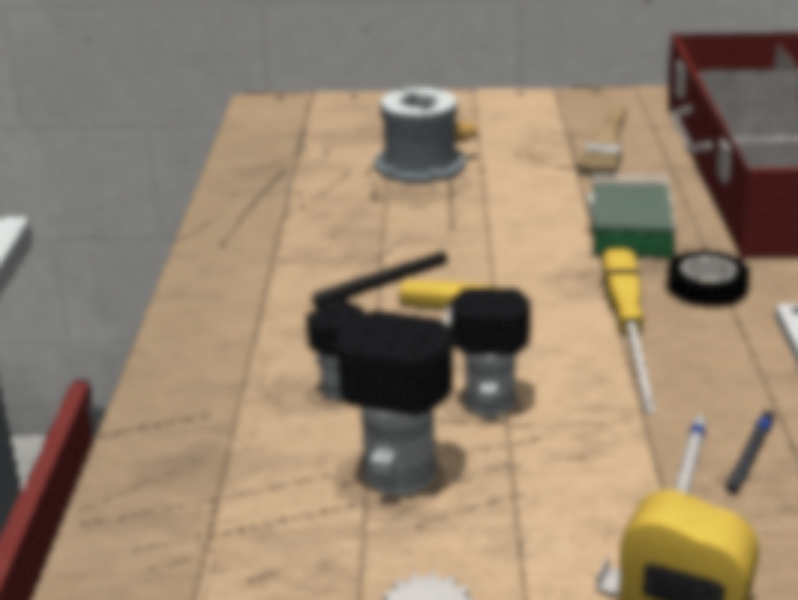

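The top view shows three black knobs. The target, 84 mm tall, is at crop (190,140), about world (569,-173). The 110 mm one is at (290,205) and the 64 mm one at (168,262). The head is at crop (600,137), about (518,261), with its brass port toward +x. The side view agrees with this layout. I'll go above the target.

Emit:
step_arm(plan=[{"travel": [-2.1, 0.6, 3.3], "jaw": 8.8}, {"travel": [-2.1, 0.6, 3.3]}, {"travel": [-2.1, 0.6, 3.3]}, {"travel": [-2.1, 0.6, 3.3]}, {"travel": [-2.1, 0.6, 3.3]}, {"travel": [-2.1, 0.6, 3.3]}, {"travel": [-2.1, 0.6, 3.3]}, {"travel": [-2.1, 0.6, 3.3]}, {"travel": [-2.1, 0.6, 3.3]}, {"travel": [-2.1, 0.6, 3.3]}, {"travel": [-2.1, 0.6, 3.3]}, {"travel": [-2.1, 0.6, 3.3]}])

```text
invalid input at $.plan[0]: expected keys jaw, travel, rotation
```

Emit:
step_arm(plan=[{"travel": [-2.1, 0.6, 3.3]}, {"travel": [-2.1, 0.6, 3.3]}, {"travel": [-2.1, 0.6, 3.3]}, {"rotation": [0, -0.124, 0]}, {"rotation": [0, -0.124, 0]}, {"rotation": [0, -0.124, 0]}, {"rotation": [0, -0.124, 0]}, {"rotation": [0, -0.124, 0]}, {"rotation": [0, -0.124, 0]}, {"rotation": [0, -0.124, 0]}, {"rotation": [0, -0.124, 0]}, {"rotation": [0, -0.124, 0]}])

```text
invalid input at $.plan[0]: expected keys jaw, travel, rotation
```

Emit:
step_arm(plan=[{"rotation": [0, -0.124, 0]}, {"rotation": [0, -0.124, 0]}, {"rotation": [0, -0.124, 0]}, {"rotation": [0, -0.124, 0]}, {"rotation": [0, -0.124, 0]}, {"rotation": [0, -0.124, 0]}, {"rotation": [0, -0.124, 0]}, {"rotation": [0, -0.124, 0]}, {"rotation": [0, -0.124, 0]}, {"rotation": [0, -0.124, 0]}, {"rotation": [0, -0.124, 0]}, {"rotation": [0, -0.124, 0]}])

```text
invalid input at $.plan[0]: expected keys jaw, travel, rotation
```

```bash
cat > look.py <<'E'
import sys
from h import *
s=sense();R=np.array(s['tool_rot']);print(s['clock'],np.round(s['ee_pos'],1),'th',np.degrees(np.arctan2(R[1,0],R[0,0])),np.round(R,3).tolist(),np.round(s['joint_positions'],1),np.round(s['force'],2))
im,d,p=cam('wrist');n=sys.argv[1];np.savez(f'{n}.npz',im=im,d=d,pose=p['pose']);cv2.imwrite(f'pics/{n}.png',im);print(np.round(p['pose'],3).tolist(),p['fov_y'])
for q in sys.argv[2:]:
    for r in spotter.look_for('wrist',q)[:3]:
        rr,c=r['at'];z=d[int(rr),int(c)];print(q,r['at'],round(r['confidence'],2),np.round(world(p,[[c,rr]],[z])[0],1) if z>0 else None)
E
python3 look.py w1 strainer_knob strainer_lug
```

```text
0.7 [ 183.9 -623.4  404.7] th -73.5655267322562 [[0.283, -0.0, 0.959], [-0.959, -0.0, 0.283], [0.0, -1.0, -0.0]] [69.8 30.7 -0.3 88.1  0.1 61.2 -4.1] [ 0.37 -0.15 -0.67]
[[0.283, -0.911, -0.299, 261.841], [-0.959, -0.269, -0.088, -600.348], [-0.001, 0.312, -0.95, 384.658], [0.0, 0.0, 0.0, 1.0]] 63.32836173649423
```

Emit:
step_arm(plan=[{"jaw": 8.8, "travel": [-2.1, 0.6, 3.3], "rotation": [0, 0, 0]}, {"jaw": 8.8, "travel": [-2.1, 0.6, 3.3], "rotation": [0, 0, 0]}, {"jaw": 8.8, "travel": [-2.1, 0.6, 3.3], "rotation": [0, 0, 0]}, {"jaw": 8.8, "travel": [-2.1, 0.6, 3.3], "rotation": [0, 0, 0]}, {"jaw": 8.8, "travel": [-2.1, 0.6, 3.3], "rotation": [0, 0, 0]}, {"jaw": 8.8, "travel": [-2.1, 0.6, 3.3], "rotation": [0, 0, 0]}, {"jaw": 8.8, "travel": [-2.1, 0.6, 3.3], "rotation": [0, 0, 0]}, {"jaw": 8.8, "travel": [-2.1, 0.6, 3.3], "rotation": [0, 0, 0]}, {"jaw": 8.8, "travel": [-2.1, 0.6, 3.3], "rotation": [0, 0, 0]}, {"jaw": 8.8, "travel": [-2.1, 0.6, 3.3], "rotation": [0, 0, 0]}, {"jaw": 8.8, "travel": [-2.1, 0.6, 3.3], "rotation": [0, 0, 0]}, {"jaw": 8.8, "travel": [-2.1, 0.6, 3.3], "rotation": [0, 0, 0]}])

```text
clock: 1.85
ee_pos: [493.5, -268.2, 332.7]
tool_rot: [[0.283, 0.0, 0.959], [-0.959, -0.0, 0.283], [0.0, -1.0, 0.0]]
force: [1.2, -0.6, 0.7]
finger_gap: 1.0
```

Emit:
step_arm(plan=[{"jaw": 8.8, "travel": [-2.1, 0.6, 3.3], "rotation": [0, 0, 0]}, {"jaw": 8.8, "travel": [-2.1, 0.6, 3.3], "rotation": [0, 0, 0]}, {"jaw": 8.8, "travel": [-2.1, 0.6, 3.3], "rotation": [0, 0, 0]}, {"jaw": 8.8, "travel": [0, 0, 0], "rotation": [0, -0.124, 0]}, {"jaw": 8.8, "travel": [0, 0, 0], "rotation": [0, -0.124, 0]}, {"jaw": 8.8, "travel": [0, 0, 0], "rotation": [0, -0.124, 0]}, {"jaw": 8.8, "travel": [0, 0, 0], "rotation": [0, -0.124, 0]}, {"jaw": 8.8, "travel": [0, 0, 0], "rotation": [0, -0.124, 0]}, {"jaw": 8.8, "travel": [0, 0, 0], "rotation": [0, -0.124, 0]}, {"jaw": 8.8, "travel": [0, 0, 0], "rotation": [0, -0.124, 0]}, {"jaw": 8.8, "travel": [0, 0, 0], "rotation": [0, -0.124, 0]}, {"jaw": 8.8, "travel": [0, 0, 0], "rotation": [0, -0.124, 0]}])

```text
clock: 2.85
ee_pos: [569.6, -181.4, 314.8]
tool_rot: [[0.987, 0.0, 0.161], [-0.161, -0.0, 0.987], [0.0, -1.0, -0.0]]
force: [-0.2, 0.8, -0.1]
finger_gap: 0.996
```

Emit:
step_arm(plan=[{"jaw": 8.8, "travel": [0, 0, 0], "rotation": [0, -0.124, 0]}, {"jaw": 8.8, "travel": [0, 0, 0], "rotation": [0, -0.124, 0]}, {"jaw": 8.8, "travel": [0, 0, 0], "rotation": [0, -0.124, 0]}, {"jaw": 8.8, "travel": [0, 0, 0], "rotation": [0, -0.124, 0]}, {"jaw": 8.8, "travel": [0, 0, 0], "rotation": [0, -0.124, 0]}, {"jaw": 8.8, "travel": [0, 0, 0], "rotation": [0, -0.124, 0]}, {"jaw": 8.8, "travel": [0, 0, 0], "rotation": [0, -0.124, 0]}, {"jaw": 8.8, "travel": [0, 0, 0], "rotation": [0, -0.124, 0]}, {"jaw": 8.8, "travel": [0, 0, 0], "rotation": [0, -0.124, 0]}, {"jaw": 8.8, "travel": [0, 0, 0], "rotation": [0, -0.124, 0]}, {"jaw": 8.8, "travel": [0, 0, 0], "rotation": [0, -0.124, 0]}, {"jaw": 8.8, "travel": [0, 0, 0], "rotation": [0, -0.124, 0]}])

```text
clock: 3.85
ee_pos: [569.5, -181.6, 314.7]
tool_rot: [[0.243, 0.0, -0.97], [0.97, -0.0, 0.243], [-0.0, -1.0, -0.0]]
force: [0.0, -0.0, -1.2]
finger_gap: 0.998
```

```bash
python3 look.py w1 strainer_knob strainer_lug
```

```text
3.85 [ 569.5 -181.6  314.7] th 75.9557861798719 [[0.243, 0.0, -0.97], [0.97, -0.0, 0.243], [-0.0, -1.0, -0.0]] [ 43.4  38.9 -42.7  98.6  31.3  55.1  64.5] [ 0.05 -0.02 -1.24]
[[0.243, 0.922, 0.303, 490.775], [0.97, -0.231, -0.075, -161.73], [0.001, 0.312, -0.95, 294.667], [0.0, 0.0, 0.0, 1.0]] 63.32836173649423
strainer_knob [158.4, 180.3] 0.96 [ 504.9 -247.5  108.1]
strainer_knob [209.8, 330.0] 0.89 [ 565.2 -171.7   84.1]
strainer_knob [49.4, 322.2] 0.69 [ 464.  -152.1   65.8]
strainer_lug [154.8, 178.4] 0.97 [ 502.7 -248.2  107.2]
strainer_lug [210.6, 327.1] 0.92 [ 565.1 -173.8   84.7]
strainer_lug [47.3, 320.7] 0.57 [ 462.5 -152.7   65. ]
```

View pics/w1.png

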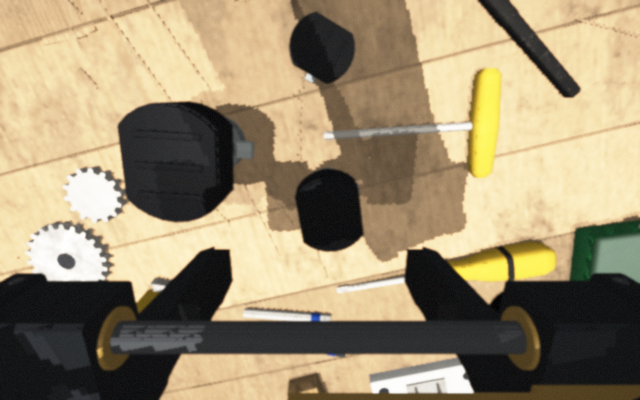

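The target knob is at (330,210) with its flats left and right. The larger knob is clear of it on the left at (178,160). I'll fit the pose from depth.

```bash
cat > knob.py <<'E'
import sys
from h import *
from scipy.optimize import minimize
z=np.load(sys.argv[1]+'.npz');p=camera_params('wrist');p['pose']=z['pose'];d=z['d']
P,r,c=cloud(p,d);x,y,ztop=map(float,sys.argv[2:5])
m=(np.hypot(P[:,0]-x,P[:,1]-y)<36)&(abs(P[:,2]-ztop)<5);Q=P[m]
t=np.median(Q[:,2]);print('top',t,m.sum())
mask=np.zeros(d.shape,np.uint8);mask[r[m],c[m]]=255;mask=cv2.morphologyEx(mask,cv2.MORPH_CLOSE,np.ones((5,5)))
cn=max(cv2.findContours(mask,cv2.RETR_EXTERNAL,cv2.CHAIN_APPROX_NONE)[0],key=cv2.contourArea)[:,0]
W=onplane(p,cn,t)[:,:2]
def cost(q):
    a=np.radians(q[2]);u=W-q[:2];X=u@[np.cos(a),np.sin(a)];Y=u@[-np.sin(a),np.cos(a)]
    sd=np.maximum(np.hypot(X,Y)-28,abs(Y)-22)-q[3];return np.minimum(abs(sd),3).sum()
b=min((minimize(cost,[x,y,a0,0],method='Nelder-Mead') for a0 in range(-90,90,15)),key=lambda b:b.fun)
print('centre,xaxis angle,off',np.round(b.x,2),'mean resid',b.fun/len(W))
E
python3 knob.py w1 568 -173 85
```

```text
top 84.02850591993703 4179
centre,xaxis angle,off [ 569.18 -172.79   -4.42    0.  ] mean resid 0.5313068922547127
```

Emit:
step_arm(plan=[{"jaw": 8.8, "travel": [0, 0, 0], "rotation": [0, -0.084, 0]}, {"jaw": 8.8, "travel": [0, 0, 0], "rotation": [0, -0.084, 0]}, {"jaw": 8.8, "travel": [0.87, 1.0, 0.1], "rotation": [0, 0, 0]}, {"jaw": 8.8, "travel": [0, 2.0, 0], "rotation": [0, 0, 0]}, {"jaw": 8.8, "travel": [0, 2.0, 0], "rotation": [0, 0, 0]}, {"jaw": 8.8, "travel": [0, 0, 0], "rotation": [0, 0, 0]}])

```text
clock: 4.5
ee_pos: [567.5, -171.7, 260.8]
tool_rot: [[0.087, -0.006, -0.996], [0.996, 0.001, 0.087], [0.001, -1.0, 0.006]]
force: [-0.7, -0.2, 0.8]
finger_gap: 1.001
```

```bash
python3 look.py w2; python3 knob.py w2 569 -173 84
```

```text
4.5 [ 567.5 -171.7  260.8] th 85.02363967159098 [[0.087, -0.006, -0.996], [0.996, 0.001, 0.087], [0.001, -1.0, 0.006]] [ 42.1  43.3 -42.  100.6  36.2  50.9  68.9] [-0.72 -0.22  0.83]
[[0.087, 0.948, 0.306, 486.519], [0.996, -0.083, -0.025, -164.482], [0.002, 0.307, -0.952, 241.264], [0.0, 0.0, 0.0, 1.0]] 63.32836173649423
top 84.028037490303 6651
centre,xaxis angle,off [ 5.6858e+02 -1.7281e+02 -5.6500e+00 -3.8000e-01] mean resid 0.21543095461330997
```

Emit:
step_arm(plan=[{"jaw": 8.8, "travel": [-0.1, 1.5, 0], "rotation": [0, 0, 0]}, {"jaw": 8.8, "travel": [0, 1.5, 0], "rotation": [0, 0, 0]}, {"jaw": 8.8, "travel": [0, 1.0, 0], "rotation": [0, 0, 0]}, {"jaw": 8.8, "travel": [0, 0, 0], "rotation": [0, 0, 0]}, {"jaw": 8.8, "travel": [0, 0, 0], "rotation": [0, 0, 0]}])

```text
clock: 4.97
ee_pos: [568.9, -173.4, 224.0]
tool_rot: [[0.083, -0.001, -0.997], [0.997, 0.0, 0.083], [0.0, -1.0, 0.001]]
force: [-0.3, 0.3, 0.5]
finger_gap: 1.001
```

Emit:
step_arm(newtons=30, plan=[{"jaw": 8.8, "travel": [0, 0.4, 0], "rotation": [0, 0, 0]}, {"jaw": 6, "travel": [0, 0, 0], "rotation": [0, 0, 0]}, {"jaw": 4.6, "travel": [0, 0, 0], "rotation": [0, 0, 0]}, {"jaw": 4.0, "travel": [0, 0, 0], "rotation": [0, 0, 0]}, {"jaw": 4.0, "travel": [0, 0, 0], "rotation": [0, 0, 0]}, {"jaw": 4.0, "travel": [0, 0, 0], "rotation": [0, 0, 0]}, {"jaw": 4.0, "travel": [0, 0, 0], "rotation": [0, 0, 0]}, {"jaw": 4.0, "travel": [0, 0, 0], "rotation": [0, 0, 0]}])

```text
clock: 5.63
ee_pos: [569.2, -173.6, 220.8]
tool_rot: [[0.083, 0.0, -0.997], [0.997, -0.0, 0.083], [-0.0, -1.0, -0.0]]
force: [0.6, 0.9, 0.6]
finger_gap: 0.496
```

Emit:
step_arm(plan=[{"jaw": 4.0, "travel": [0, -1, 0], "rotation": [0, 0, 0]}, {"jaw": 4.0, "travel": [0, -2, 0], "rotation": [0, 0, 0]}, {"jaw": 4.0, "travel": [0, -3, 0], "rotation": [0, 0, 0]}, {"jaw": 4.0, "travel": [0, -3, 0], "rotation": [0, 0, 0]}, {"jaw": 4.0, "travel": [0, -2, 0], "rotation": [0, 0, 0]}, {"jaw": 4.0, "travel": [0, -1, 0], "rotation": [0, 0, 0]}, {"jaw": 4.0, "travel": [1, 0, 0], "rotation": [0, 0, 0]}, {"jaw": 4.0, "travel": [2.5, 0, -0.1], "rotation": [0, 0, 0]}, {"jaw": 4.0, "travel": [3, 0, -0.1], "rotation": [0, 0, 0]}, {"jaw": 4.0, "travel": [3, 0, -0.1], "rotation": [0, 0, 0]}, {"jaw": 4.0, "travel": [3, 0, -0.1], "rotation": [0, 0, 0]}, {"jaw": 4.0, "travel": [3, 0, -0.1], "rotation": [0, 0, 0]}])

```text
clock: 6.63
ee_pos: [586.1, -17.5, 339.0]
tool_rot: [[0.082, -0.003, -0.997], [0.997, 0.0, 0.082], [0.0, -1.0, 0.003]]
force: [1.2, -0.4, -2.5]
finger_gap: 0.495
```

Emit:
step_arm(plan=[{"jaw": 4.0, "travel": [3, 0, -0.1], "rotation": [0, 0, 0]}, {"jaw": 4.0, "travel": [3, 0, -0.1], "rotation": [0, 0, 0]}, {"jaw": 4.0, "travel": [3, 0, -0.1], "rotation": [0, 0, 0]}, {"jaw": 4.0, "travel": [3, 0, -0.1], "rotation": [0, 0, 0]}, {"jaw": 4.0, "travel": [3, 0, -0.1], "rotation": [0, 0, 0]}, {"jaw": 4.0, "travel": [3, 0, -0.1], "rotation": [0, 0, 0]}, {"jaw": 4.0, "travel": [3, 0, -0.1], "rotation": [0, 0, 0]}, {"jaw": 4.0, "travel": [3, 0, -0.1], "rotation": [0, 0, 0]}, {"jaw": 4.0, "travel": [3, 0, -0.1], "rotation": [0, 0, 0]}, {"jaw": 4.0, "travel": [1.3, 0, 0], "rotation": [0, 0, 0]}, {"jaw": 4.0, "travel": [0, 0, 0], "rotation": [0, 0, 0]}, {"jaw": 4.0, "travel": [0, 0, 0], "rotation": [0, 0, 0]}])

```text
clock: 7.63
ee_pos: [618.4, 262.5, 339.1]
tool_rot: [[0.081, -0.002, -0.997], [0.997, -0.001, 0.081], [-0.001, -1.0, 0.002]]
force: [0.2, -0.8, -1.6]
finger_gap: 0.496
```

```bash
python3 look.py w3 head_mouth head_slot strainer_knob
```

```text
7.6333 [618.4 262.5 339.1] th 85.37054403798543 [[0.081, -0.002, -0.997], [0.997, -0.001, 0.081], [-0.001, -1.0, 0.002]] [  1.1  44.6 -44.7  85.5  33.3  64.   35. ] [ 0.21 -0.75 -1.64]
[[0.081, 0.948, 0.309, 537.466], [0.997, -0.076, -0.026, 269.078], [-0.001, 0.31, -0.951, 319.24], [0.0, 0.0, 0.0, 1.0]] 63.32836173649423
head_mouth [70.9, 311.6] 0.72 [517.7 265.3  41.4]
head_slot [71.1, 313.8] 0.85 None
strainer_knob [269.2, 320.6] 0.71 [603.7 264.7 203. ]
strainer_knob [72.6, 312.4] 0.35 [519.  265.9  40.6]
```

View pics/w3.png

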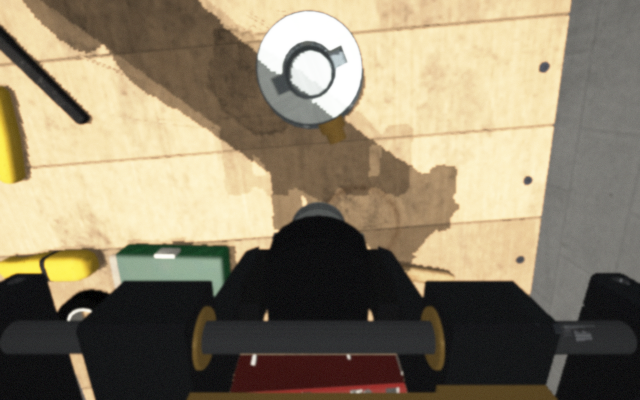

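The head is well in view. Its mouth is at about (311,70), slots at (339,56) and (281,87), port at (335,130). I'll fit the rim circle and the slot direction from depth and picture.

```bash
cat > head.py <<'E'
import sys
from h import *
from scipy.optimize import least_squares
z=np.load(sys.argv[1]+'.npz');p=camera_params('wrist');p['pose']=z['pose'];d=z['d'];im=z['im']
P,r,c=cloud(p,d);x,y=map(float,sys.argv[2:4])
rr=np.hypot(P[:,0]-x,P[:,1]-y);m=(rr<46)&(abs(P[:,2]-70)<6);t=np.median(P[m][:,2])
mask=np.zeros(d.shape,np.uint8);mask[r[m],c[m]]=255
cn=max(cv2.findContours(mask,cv2.RETR_EXTERNAL,cv2.CHAIN_APPROX_NONE)[0],key=cv2.contourArea)[:,0]
W=onplane(p,cn,t)[:,:2]
f=least_squares(lambda q:np.hypot(W[:,0]-q[0],W[:,1]-q[1])-q[2],[x,y,38],loss='soft_l1');print('top',t,'outer circle',np.round(f.x,2))
# rectified view of top plane, 4 px/mm, up=+x, left=+y
x0,y0=f.x[:2]
g=np.mgrid[0:401,0:401].astype(float);X=x0+(200-g[0])/4;Y=y0+(200-g[1])/4
uv=proj(p,np.c_[X.ravel(),Y.ravel(),np.full(X.size,t)]).astype(np.float32).reshape(401,401,2)
R=cv2.remap(im,uv[...,0],uv[...,1],1);D=cv2.remap(d,uv[...,0],uv[...,1],0)
cv2.imwrite(f'pics/{sys.argv[1]}r.png',cv2.resize(R,None,fx=1.5,fy=1.5))
# bore edge & slots via points on top plane (mask image)
M=cv2.remap(mask,uv[...,0],uv[...,1],0)
hole=((M==0)&(np.hypot(X-x0,Y-y0)<34)).astype(np.uint8)
for ra in(22.5,24,25.5,27):
  out=[]
  a=np.radians(np.arange(0,360,.5));h=hole[np.clip((200-4*ra*np.cos(a)).astype(int),0,400),np.clip((200-4*ra*np.sin(a)).astype(int),0,400)]
  gr=cv2.cvtColor(R,6)[(200-4*ra*np.cos(a)).astype(int),(200-4*ra*np.sin(a)).astype(int)]
  e=np.flatnonzero(np.diff(h.astype(int)));print(ra,'hole edges deg',e/2)
E
python3 head.py w3 518 262
```

```text
top 69.87592914116246 outer circle [519.28 264.04  37.86]
22.5 hole edges deg [ 93.5 125.  273.5 304.5]
24 hole edges deg [ 94.5 124.  274.5 303.5]
25.5 hole edges deg [  8.   10.   94.  123.  275.5 302.5]
27 hole edges deg [ 72.5  73.5  95.  102.  103.5 106.5 109.  110.  112.  114.5 115.5 122.
 275.5 288.5 289.  291.5 292.  295.  296.  302. ]
```

View pics/w3r.png

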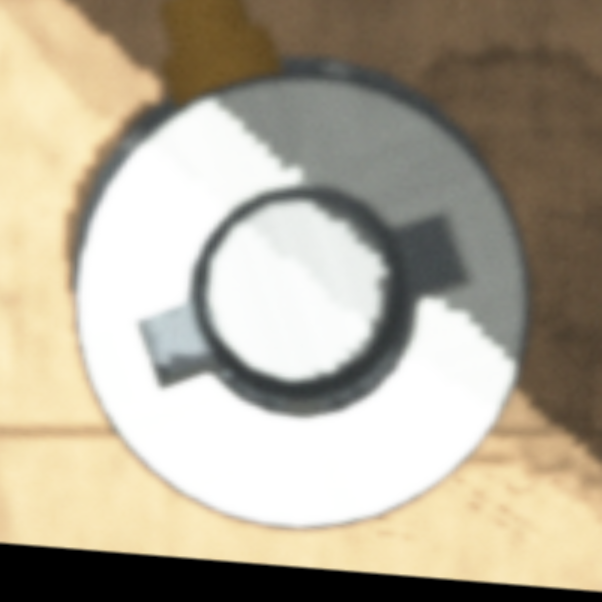

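Emit:
step_arm(plan=[{"jaw": 4.0, "travel": [0, 0, 0], "rotation": [0, -0.105, 0]}, {"jaw": 4.0, "travel": [0, 0, 0], "rotation": [0, -0.105, 0]}, {"jaw": 4.0, "travel": [0, 0, 0], "rotation": [0, -0.105, 0]}, {"jaw": 4.0, "travel": [0, 0, 0], "rotation": [0, -0.105, 0]}, {"jaw": 4.0, "travel": [0.83, 0, 2.32], "rotation": [0, 0, 0]}, {"jaw": 4.0, "travel": [0.83, 0, 2.32], "rotation": [0, 0, 0]}, {"jaw": 4.0, "travel": [0.83, 0, 2.32], "rotation": [0, 0, 0]}, {"jaw": 4.0, "travel": [0.83, 0, 2.32], "rotation": [0, 0, 0]}, {"jaw": 4.0, "travel": [0, 1.5, 0], "rotation": [0, 0, 0]}, {"jaw": 4.0, "travel": [0, 1.5, 0], "rotation": [0, 0, 0]}, {"jaw": 4.0, "travel": [0, 1, 0], "rotation": [0, 0, 0]}, {"jaw": 4.0, "travel": [0, 0, 0], "rotation": [0, 0, 0]}])

```text
clock: 8.83
ee_pos: [521.3, 260.8, 297.7]
tool_rot: [[-0.329, -0.003, -0.944], [0.944, -0.002, -0.329], [-0.001, -1.0, 0.004]]
force: [-0.3, -1.3, -1.4]
finger_gap: 0.496
```

Emit:
step_arm(plan=[{"jaw": 4.0, "travel": [0, 0, 0], "rotation": [0, 0, 0]}, {"jaw": 4.0, "travel": [0, 0, 0], "rotation": [0, 0, 0]}, {"jaw": 4.0, "travel": [0, 0, 0], "rotation": [0, 0, 0]}])

```text
clock: 9.08
ee_pos: [521.4, 262.7, 301.1]
tool_rot: [[-0.33, 0.001, -0.944], [0.944, 0.001, -0.33], [0.001, -1.0, -0.001]]
force: [0.3, 0.6, -2.6]
finger_gap: 0.495
```

Run:
```python
from h import *
s=sense();R=np.array(s['tool_rot']);print(s['clock'],np.round(s['ee_pos'],2),'th',np.degrees(np.arctan2(R[1,0],R[0,0])),np.round(R[:,1],4),np.round(s['joint_positions'],1),np.round(s['force'],2),np.round(s['moment'],2))
a,d,p=cam('side');b,_,_=cam('wrist');cv2.imwrite('pics/sd.png',np.vstack([cv2.resize(a[90:220,230:430],(600,390),interpolation=2),cv2.resize(b[100:400,120:520],(600,450))[:205]]))
```

```text
9.0833 [521.36 262.67 301.14] th 109.29225432830823 [ 7.e-04  8.e-04 -1.e+00] [  4.1  42.  -50.3 100.9  38.4  55.9  47.7] [ 0.32  0.62 -2.63] [ 0.06 -0.13  0.01]
```

View pics/sd.png

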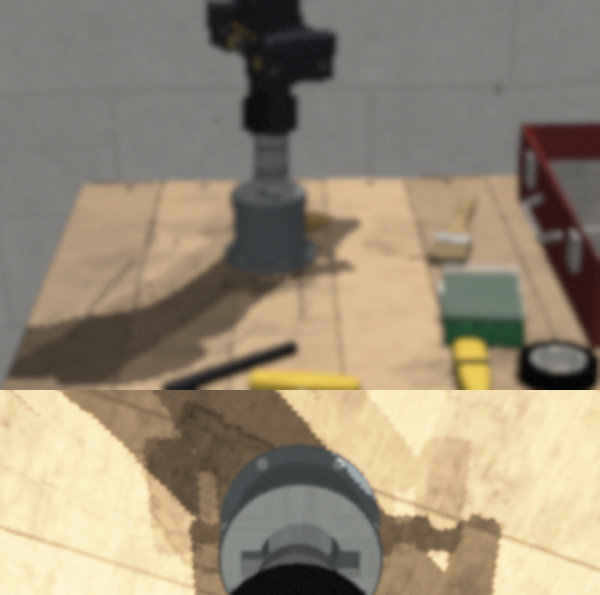

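The side view shows the strainer upright above the mouth. The wrist view (lower part) shows the body centred over the bore, with the slots symmetric and level on both sides. I'll correct 1.6 mm and go down gently.

Emit:
step_arm(plan=[{"jaw": 4.0, "travel": [0.08, 0.3, 0.16], "rotation": [0, 0, 0]}, {"jaw": 4.0, "travel": [0, 0.3, 0], "rotation": [0, 0, 0]}, {"jaw": 4.0, "travel": [0, 0.2, 0], "rotation": [0, 0, 0]}, {"jaw": 4.0, "travel": [0, 0, 0], "rotation": [0, 0, 0]}, {"jaw": 4.0, "travel": [0, 0, 0], "rotation": [0, 0, 0]}, {"jaw": 4.0, "travel": [0, 0.2, 0], "rotation": [0, 0, 0]}, {"jaw": 4.0, "travel": [0, 0.2, 0], "rotation": [0, 0, 0]}, {"jaw": 4.0, "travel": [0, 0.2, 0], "rotation": [0, 0, 0]}, {"jaw": 4.0, "travel": [0, 0, 0], "rotation": [0, 0, 0]}])

```text
clock: 9.93
ee_pos: [518.9, 262.5, 286.2]
tool_rot: [[-0.331, -0.001, -0.944], [0.944, -0.0, -0.331], [-0.0, -1.0, 0.001]]
force: [-1.3, -0.1, -3.0]
finger_gap: 0.499
```

Emit:
step_arm(plan=[{"jaw": 4.0, "travel": [0, 0.2, 0], "rotation": [0, 0, 0]}, {"jaw": 4.0, "travel": [0, 0.2, 0], "rotation": [0, 0, 0]}, {"jaw": 4.0, "travel": [0, 0.2, 0], "rotation": [0, 0, 0]}, {"jaw": 4.0, "travel": [0, 0.2, 0], "rotation": [0, 0, 0]}, {"jaw": 4.0, "travel": [0, 0.2, 0], "rotation": [0, 0, 0]}, {"jaw": 4.0, "travel": [0, 0.2, 0], "rotation": [0, 0, 0]}, {"jaw": 4.0, "travel": [0, 0, 0], "rotation": [0, 0, 0]}])

```text
clock: 10.52
ee_pos: [518.9, 262.6, 274.2]
tool_rot: [[-0.331, -0.001, -0.944], [0.944, -0.0, -0.331], [-0.0, -1.0, 0.001]]
force: [0.4, -0.9, -3.4]
finger_gap: 0.498
```

```bash
cat > st.py <<'E'
from h import *
s=sense();R=np.array(s['tool_rot']);print(s['clock'],np.round(s['ee_pos'],2),'h',round(s['ee_pos'][2]-220.8,1),'th',np.degrees(np.arctan2(R[1,0],R[0,0])),np.round(R[:,1],4),'F',np.round(s['force'],2),'M',np.round(s['moment'],2),s['finger_gap'])
E
python3 st.py
```

```text
10.5167 [518.86 262.57 274.2 ] h 53.4 th 109.32799346585912 [-7.e-04 -4.e-04 -1.e+00] F [ 0.37 -0.91 -3.38] M [ 0.06 -0.14 -0.02] 0.49781811610334814
```

Emit:
step_arm(plan=[{"jaw": 4.0, "travel": [0, 0.15, 0], "rotation": [0, 0, 0]}, {"jaw": 4.0, "travel": [0, 0.15, 0], "rotation": [0, 0, 0]}, {"jaw": 4.0, "travel": [0, 0.15, 0], "rotation": [0, 0, 0]}, {"jaw": 4.0, "travel": [0, 0.15, 0], "rotation": [0, 0, 0]}, {"jaw": 4.0, "travel": [0, 0.1, 0], "rotation": [0, 0, 0]}, {"jaw": 4.0, "travel": [0, 0, 0], "rotation": [0, 0, 0]}, {"jaw": 4.0, "travel": [0, 0, 0], "rotation": [0, 0, 0]}])

```text
clock: 11.1
ee_pos: [519.0, 262.7, 267.7]
tool_rot: [[-0.331, -0.0, -0.944], [0.944, 0.0, -0.331], [0.0, -1.0, 0.0]]
force: [-0.2, 0.0, -1.9]
finger_gap: 0.497
```

Emit:
step_arm(plan=[{"jaw": 4.0, "travel": [0, 0.1, 0], "rotation": [0, 0, 0]}, {"jaw": 4.0, "travel": [0, 0.1, 0], "rotation": [0, 0, 0]}, {"jaw": 4.0, "travel": [0, 0.1, 0], "rotation": [0, 0, 0]}, {"jaw": 4.0, "travel": [0, 0.1, 0], "rotation": [0, 0, 0]}, {"jaw": 4.0, "travel": [0, 0, 0], "rotation": [0, 0, 0]}, {"jaw": 4.0, "travel": [0, 0, 0], "rotation": [0, 0, 0]}])

```text
clock: 11.6
ee_pos: [518.9, 262.7, 263.6]
tool_rot: [[-0.331, -0.0, -0.944], [0.944, -0.0, -0.331], [0.0, -1.0, 0.0]]
force: [-0.4, 0.3, -2.3]
finger_gap: 0.496
```

```bash
python3 st.py
```

```text
11.6 [518.95 262.69 263.61] h 42.8 th 109.3232478172928 [-2.e-04 -1.e-04 -1.e+00] F [-0.39  0.28 -2.3 ] M [ 0.1  -0.12  0.04] 0.496253776258776
```

Emit:
step_arm(plan=[{"jaw": 4.0, "travel": [0, 0.15, 0], "rotation": [0, 0, 0]}, {"jaw": 4.0, "travel": [0, 0.15, 0], "rotation": [0, 0, 0]}, {"jaw": 4.0, "travel": [0, 0.15, 0], "rotation": [0, 0, 0]}, {"jaw": 4.0, "travel": [0, 0.15, 0], "rotation": [0, 0, 0]}, {"jaw": 4.0, "travel": [0, 0.15, 0], "rotation": [0, 0, 0]}, {"jaw": 4.0, "travel": [0, 0.15, 0], "rotation": [0, 0, 0]}, {"jaw": 4.0, "travel": [0, 0, 0], "rotation": [0, 0, 0]}, {"jaw": 4.0, "travel": [0, 0, 0], "rotation": [0, 0, 0]}])

```text
clock: 12.27
ee_pos: [519.1, 262.8, 254.9]
tool_rot: [[-0.331, 0.0, -0.944], [0.944, 0.0, -0.331], [-0.0, -1.0, -0.0]]
force: [-0.3, -0.0, 2.4]
finger_gap: 0.495
```

```bash
python3 st.py
```

```text
12.2667 [519.11 262.76 254.86] h 34.1 th 109.324236509629 [ 3.e-04  1.e-04 -1.e+00] F [-0.29 -0.01  2.42] M [-0.06 -0.04 -0.02] 0.49529227700139844
```

Emit:
step_arm(plan=[{"jaw": 4.0, "travel": [0, 0.15, 0], "rotation": [0, 0, 0]}, {"jaw": 4.0, "travel": [0, 0.15, 0], "rotation": [0, 0, 0]}, {"jaw": 4.0, "travel": [0, 0.15, 0], "rotation": [0, 0, 0]}, {"jaw": 4.0, "travel": [0, 0.15, 0], "rotation": [0, 0, 0]}, {"jaw": 4.0, "travel": [0, 0.12, 0], "rotation": [0, 0, 0]}, {"jaw": 4.0, "travel": [0, 0, 0], "rotation": [0, 0, 0]}, {"jaw": 4.0, "travel": [0, 0, 0], "rotation": [0, 0, 0]}])

```text
clock: 12.85
ee_pos: [519.1, 262.8, 247.6]
tool_rot: [[-0.331, 0.0, -0.944], [0.944, 0.0, -0.331], [-0.0, -1.0, -0.0]]
force: [-0.5, -1.3, 6.2]
finger_gap: 0.495
```

```bash
python3 st.py
```

```text
12.85 [519.12 262.78 247.61] h 26.8 th 109.32314231173218 [ 3.e-04  1.e-04 -1.e+00] F [-0.48 -1.29  6.22] M [-0.25  0.   -0.02] 0.4953544634849934
```

Emit:
step_arm(plan=[{"jaw": 4.0, "travel": [0, 0.02, 0], "rotation": [0, 0.02, 0]}, {"jaw": 4.0, "travel": [0, 0, 0], "rotation": [0, 0.04, 0]}, {"jaw": 4.0, "travel": [0, 0, 0], "rotation": [0, 0.04, 0]}, {"jaw": 4.0, "travel": [0, 0, 0], "rotation": [0, 0.04, 0]}, {"jaw": 4.0, "travel": [0, 0, 0], "rotation": [0, 0.04, 0]}, {"jaw": 4.0, "travel": [0, 0, 0], "rotation": [0, 0.04, 0]}])

```text
clock: 13.35
ee_pos: [519.3, 263.0, 247.7]
tool_rot: [[-0.115, 0.001, -0.993], [0.993, 0.001, -0.115], [0.001, -1.0, -0.001]]
force: [0.4, -1.0, 6.2]
finger_gap: 0.501
```

```bash
python3 st.py
```

```text
13.35 [519.33 263.04 247.7 ] h 26.9 th 96.61195570518902 [ 1.1e-03  9.0e-04 -1.0e+00] F [ 0.35 -0.97  6.21] M [-0.08 -0.15 -0.02] 0.5011171857408456
```

Emit:
step_arm(plan=[{"jaw": 4.0, "travel": [0, 0, 0], "rotation": [0, 0.055, 0]}, {"jaw": 4.0, "travel": [0, 0, 0], "rotation": [0, 0.055, 0]}, {"jaw": 4.0, "travel": [0, 0, 0], "rotation": [0, 0.055, 0]}, {"jaw": 4.0, "travel": [0, 0, 0], "rotation": [0, 0.055, 0]}, {"jaw": 4.0, "travel": [0, 0, 0], "rotation": [0, 0.055, 0]}, {"jaw": 4.0, "travel": [0, 0, 0], "rotation": [0, 0.055, 0]}, {"jaw": 4.0, "travel": [0, 0, 0], "rotation": [0, 0.055, 0]}, {"jaw": 4.0, "travel": [0, 0, 0], "rotation": [0, 0.055, 0]}, {"jaw": 4.0, "travel": [0, 0, 0], "rotation": [0, 0.055, 0]}, {"jaw": 4.0, "travel": [0, 0, 0], "rotation": [0, 0.055, 0]}, {"jaw": 4.0, "travel": [0, 0, 0], "rotation": [0, 0, 0]}, {"jaw": 4.0, "travel": [0, 0, 0], "rotation": [0, 0, 0]}])

```text
clock: 14.35
ee_pos: [519.4, 263.1, 247.8]
tool_rot: [[0.42, 0.001, -0.908], [0.908, 0.001, 0.42], [0.001, -1.0, -0.001]]
force: [-0.6, 0.1, 4.8]
finger_gap: 0.494
```

```bash
python3 st.py
```

```text
14.35 [519.36 263.14 247.76] h 27.0 th 65.1957723698646 [ 1.4e-03  9.0e-04 -1.0e+00] F [-0.6   0.15  4.84] M [-0.06 -0.14 -0.03] 0.4941731075545673
```

Emit:
step_arm(plan=[{"jaw": 4.0, "travel": [0, 0.03, 0], "rotation": [0, 0.04, 0]}, {"jaw": 4.0, "travel": [0, 0, 0], "rotation": [0, 0.04, 0]}, {"jaw": 4.0, "travel": [0, 0, 0], "rotation": [0, 0.04, 0]}, {"jaw": 4.0, "travel": [0, 0, 0], "rotation": [0, 0.04, 0]}, {"jaw": 4.0, "travel": [0, 0, 0], "rotation": [0, 0, 0]}, {"jaw": 4.0, "travel": [0, 0, 0], "rotation": [0, 0, 0]}])

```text
clock: 14.85
ee_pos: [519.4, 263.1, 247.5]
tool_rot: [[0.559, 0.001, -0.829], [0.829, 0.001, 0.559], [0.002, -1.0, -0.001]]
force: [0.2, 0.1, 6.4]
finger_gap: 0.499
```

Emit:
step_arm(plan=[{"jaw": 4.0, "travel": [0, 0, 0], "rotation": [0, 0.015, 0]}, {"jaw": 4.0, "travel": [0, 0, 0], "rotation": [0, 0.015, 0]}, {"jaw": 4.0, "travel": [0, 0, 0], "rotation": [0, 0, 0]}, {"jaw": 4.0, "travel": [0, 0, 0], "rotation": [0, 0, 0]}])

```text
clock: 15.18
ee_pos: [519.4, 263.0, 247.4]
tool_rot: [[0.583, 0.001, -0.812], [0.812, 0.001, 0.583], [0.002, -1.0, -0.001]]
force: [0.7, 0.0, 5.6]
finger_gap: 0.496
```

```bash
python3 st.py
```

```text
15.1833 [519.41 263.05 247.45] h 26.6 th 54.320759982654515 [ 1.4e-03  9.0e-04 -1.0e+00] F [0.65 0.01 5.63] M [-0.1  -0.18  0.02] 0.49572229017071506
```

Emit:
step_arm(plan=[{"jaw": 4.0, "travel": [0, 0, 0], "rotation": [0, 0.018, 0]}, {"jaw": 4.0, "travel": [0, 0, 0], "rotation": [0, 0.018, 0]}, {"jaw": 4.0, "travel": [0, 0, 0], "rotation": [0, 0, 0]}, {"jaw": 4.0, "travel": [0, 0, 0], "rotation": [0, 0, 0]}])

```text
clock: 15.52
ee_pos: [519.5, 263.0, 247.4]
tool_rot: [[0.612, 0.001, -0.791], [0.791, 0.001, 0.612], [0.002, -1.0, -0.001]]
force: [-0.1, -0.3, 6.0]
finger_gap: 0.499
```

```bash
python3 st.py
```

```text
15.5167 [519.45 263.01 247.43] h 26.6 th 52.252831283070684 [ 1.4e-03  9.0e-04 -1.0e+00] F [-0.15 -0.32  6.02] M [-0.04 -0.21 -0.06] 0.49935772071492357
```

Emit:
step_arm(plan=[{"jaw": 4.0, "travel": [0, 0, 0], "rotation": [0, 0.018, 0]}, {"jaw": 4.0, "travel": [0, 0, 0], "rotation": [0, 0.018, 0]}, {"jaw": 4.0, "travel": [0, 0, 0], "rotation": [0, 0, 0]}, {"jaw": 4.0, "travel": [0, 0, 0], "rotation": [0, 0, 0]}])

```text
clock: 15.85
ee_pos: [519.4, 263.1, 247.4]
tool_rot: [[0.64, 0.001, -0.768], [0.768, 0.001, 0.64], [0.002, -1.0, -0.001]]
force: [0.6, -0.0, 6.0]
finger_gap: 0.495
```

```bash
python3 st.py
```

```text
15.85 [519.41 263.05 247.45] h 26.6 th 50.195143891174155 [ 1.4e-03  9.0e-04 -1.0e+00] F [ 0.62 -0.04  5.97] M [-0.15 -0.19  0.01] 0.4945350160639224
```

Emit:
step_arm(plan=[{"jaw": 4.0, "travel": [0, 0, 0], "rotation": [0, 0.018, 0]}, {"jaw": 4.0, "travel": [0, 0, 0], "rotation": [0, 0.018, 0]}, {"jaw": 4.0, "travel": [0, 0, 0], "rotation": [0, 0, 0]}, {"jaw": 4.0, "travel": [0, 0, 0], "rotation": [0, 0, 0]}])

```text
clock: 16.18
ee_pos: [519.4, 263.1, 247.4]
tool_rot: [[0.667, 0.001, -0.745], [0.745, 0.001, 0.667], [0.002, -1.0, -0.0]]
force: [-0.1, -1.0, 5.5]
finger_gap: 0.497
```

```bash
python3 st.py
```

```text
16.1833 [519.4  263.07 247.43] h 26.6 th 48.13563263776703 [ 1.4e-03  9.0e-04 -1.0e+00] F [-0.05 -0.96  5.51] M [ 0.   -0.1  -0.03] 0.4966442600710909
```

Emit:
step_arm(plan=[{"jaw": 4.0, "travel": [0, 0, 0], "rotation": [0, 0.018, 0]}, {"jaw": 4.0, "travel": [0, 0, 0], "rotation": [0, 0.018, 0]}, {"jaw": 4.0, "travel": [0, 0, 0], "rotation": [0, 0, 0]}, {"jaw": 4.0, "travel": [0, 0, 0], "rotation": [0, 0, 0]}])

```text
clock: 16.52
ee_pos: [519.4, 263.1, 247.4]
tool_rot: [[0.694, 0.001, -0.72], [0.72, 0.001, 0.694], [0.002, -1.0, -0.0]]
force: [-0.2, 0.5, 5.5]
finger_gap: 0.497
```

```bash
python3 st.py
```

```text
16.5167 [519.38 263.13 247.44] h 26.6 th 46.07736073277685 [ 0.0014  0.001  -1.    ] F [-0.24  0.54  5.48] M [-0.03 -0.13  0.02] 0.4965252335789537
```

Emit:
step_arm(plan=[{"jaw": 4.0, "travel": [0, 0, 0], "rotation": [0, 0.018, 0]}, {"jaw": 4.0, "travel": [0, 0, 0], "rotation": [0, 0.018, 0]}, {"jaw": 4.0, "travel": [0, 0, 0], "rotation": [0, 0, 0]}, {"jaw": 4.0, "travel": [0, 0, 0], "rotation": [0, 0, 0]}])

```text
clock: 16.85
ee_pos: [519.4, 263.1, 247.4]
tool_rot: [[0.719, 0.001, -0.695], [0.695, 0.001, 0.719], [0.002, -1.0, -0.0]]
force: [0.5, 0.3, 5.0]
finger_gap: 0.498
```

```bash
python3 st.py
```

```text
16.85 [519.38 263.13 247.45] h 26.6 th 44.00877991174793 [ 0.0014  0.0011 -1.    ] F [0.45 0.27 4.98] M [-0.05 -0.16 -0.04] 0.498146268520992
```

Emit:
step_arm(plan=[{"jaw": 4.0, "travel": [0, 0, 0], "rotation": [0, 0.018, 0]}, {"jaw": 4.0, "travel": [0, 0, 0], "rotation": [0, 0.018, 0]}, {"jaw": 4.0, "travel": [0, 0, 0], "rotation": [0, 0, 0]}, {"jaw": 4.0, "travel": [0, 0, 0], "rotation": [0, 0, 0]}])

```text
clock: 17.18
ee_pos: [519.4, 263.1, 247.5]
tool_rot: [[0.744, 0.001, -0.668], [0.668, 0.001, 0.744], [0.002, -1.0, -0.0]]
force: [0.1, 0.9, 5.8]
finger_gap: 0.493
```

```bash
python3 st.py
```

```text
17.1833 [519.39 263.13 247.45] h 26.7 th 41.94737892925821 [ 0.0014  0.001  -1.    ] F [0.14 0.87 5.85] M [-0.1  -0.09 -0.  ] 0.4934518702228365
```

Emit:
step_arm(plan=[{"jaw": 4.0, "travel": [0, 0, 0], "rotation": [0, 0.018, 0]}, {"jaw": 4.0, "travel": [0, 0, 0], "rotation": [0, 0.018, 0]}, {"jaw": 4.0, "travel": [0, 0, 0], "rotation": [0, 0, 0]}, {"jaw": 4.0, "travel": [0, 0, 0], "rotation": [0, 0, 0]}])

```text
clock: 17.52
ee_pos: [519.4, 263.1, 247.4]
tool_rot: [[0.767, 0.001, -0.641], [0.641, 0.001, 0.767], [0.002, -1.0, -0.0]]
force: [-0.5, 0.1, 5.2]
finger_gap: 0.495
```

```bash
python3 st.py
```

```text
17.5167 [519.37 263.12 247.42] h 26.6 th 39.8824311928292 [ 0.0013  0.001  -1.    ] F [-0.53  0.07  5.19] M [-0.08 -0.09 -0.02] 0.4954218086262487
```

Emit:
step_arm(plan=[{"jaw": 4.0, "travel": [0, 0, 0], "rotation": [0, 0.018, 0]}, {"jaw": 4.0, "travel": [0, 0, 0], "rotation": [0, 0.018, 0]}, {"jaw": 4.0, "travel": [0, 0, 0], "rotation": [0, 0, 0]}, {"jaw": 4.0, "travel": [0, 0, 0], "rotation": [0, 0, 0]}])

```text
clock: 17.85
ee_pos: [519.4, 263.1, 247.5]
tool_rot: [[0.79, 0.001, -0.613], [0.613, 0.001, 0.79], [0.002, -1.0, -0.0]]
force: [0.9, 0.5, 5.2]
finger_gap: 0.497
```

```bash
python3 st.py
```

```text
17.85 [519.43 263.07 247.45] h 26.7 th 37.81626775071305 [ 0.0014  0.001  -1.    ] F [0.86 0.54 5.2 ] M [-0.14 -0.14 -0.02] 0.49707336847413064
```

Emit:
step_arm(plan=[{"jaw": 4.0, "travel": [0, 0, 0], "rotation": [0, 0.018, 0]}, {"jaw": 4.0, "travel": [0, 0, 0], "rotation": [0, 0.018, 0]}, {"jaw": 4.0, "travel": [0, 0, 0], "rotation": [0, 0, 0]}, {"jaw": 4.0, "travel": [0, 0, 0], "rotation": [0, 0, 0]}])

```text
clock: 18.18
ee_pos: [519.4, 263.1, 247.5]
tool_rot: [[0.812, 0.001, -0.584], [0.584, 0.001, 0.812], [0.002, -1.0, -0.0]]
force: [0.3, 0.6, 5.9]
finger_gap: 0.499
```

```bash
python3 st.py
```

```text
18.1833 [519.42 263.07 247.46] h 26.7 th 35.755797694934856 [ 1.5e-03  9.0e-04 -1.0e+00] F [0.32 0.61 5.9 ] M [-0.11 -0.08  0.03] 0.49871920033877276
```

Emit:
step_arm(plan=[{"jaw": 4.0, "travel": [0, 0, 0], "rotation": [0, 0.018, 0]}, {"jaw": 4.0, "travel": [0, 0, 0], "rotation": [0, 0.018, 0]}, {"jaw": 4.0, "travel": [0, 0, 0], "rotation": [0, 0, 0]}, {"jaw": 4.0, "travel": [0, 0, 0], "rotation": [0, 0, 0]}])

```text
clock: 18.52
ee_pos: [519.4, 263.0, 247.4]
tool_rot: [[0.832, 0.001, -0.555], [0.555, 0.001, 0.832], [0.002, -1.0, -0.0]]
force: [0.3, -0.0, 6.0]
finger_gap: 0.498
```

```bash
python3 st.py
```

```text
18.5167 [519.4  263.01 247.42] h 26.6 th 33.69098270928752 [ 1.4e-03  8.0e-04 -1.0e+00] F [ 0.29 -0.05  5.96] M [-0.12 -0.13 -0.07] 0.4977563947825231
```

Emit:
step_arm(plan=[{"jaw": 4.0, "travel": [0, 0, 0], "rotation": [0, 0.018, 0]}, {"jaw": 4.0, "travel": [0, 0, 0], "rotation": [0, 0.018, 0]}, {"jaw": 4.0, "travel": [0, 0, 0], "rotation": [0, 0, 0]}, {"jaw": 4.0, "travel": [0, 0, 0], "rotation": [0, 0, 0]}])

```text
clock: 18.85
ee_pos: [519.4, 263.0, 247.4]
tool_rot: [[0.852, 0.001, -0.524], [0.524, 0.001, 0.852], [0.002, -1.0, -0.0]]
force: [0.1, -0.6, 6.3]
finger_gap: 0.497
```

```bash
python3 st.py
```

```text
18.85 [519.44 263.01 247.43] h 26.6 th 31.623307218267342 [ 1.4e-03  8.0e-04 -1.0e+00] F [ 0.12 -0.56  6.28] M [-0.16 -0.11 -0.06] 0.49655731233244244
```

Emit:
step_arm(plan=[{"jaw": 4.0, "travel": [0, 0, 0], "rotation": [0, 0.018, 0]}, {"jaw": 4.0, "travel": [0, 0, 0], "rotation": [0, 0.018, 0]}, {"jaw": 4.0, "travel": [0, 0, 0], "rotation": [0, 0, 0]}, {"jaw": 4.0, "travel": [0, 0, 0], "rotation": [0, 0, 0]}])

```text
clock: 19.18
ee_pos: [519.4, 263.0, 247.4]
tool_rot: [[0.87, 0.001, -0.494], [0.494, 0.001, 0.87], [0.002, -1.0, 0.0]]
force: [-0.4, -0.1, 6.6]
finger_gap: 0.499
```

```bash
python3 st.py
```

```text
19.1833 [519.42 263.04 247.42] h 26.6 th 29.572817920069475 [ 1.4e-03  9.0e-04 -1.0e+00] F [-0.42 -0.14  6.59] M [-0.12 -0.11  0.03] 0.4987523166101809
```

Emit:
step_arm(plan=[{"jaw": 4.0, "travel": [0, 0, 0], "rotation": [0, 0.018, 0]}, {"jaw": 4.0, "travel": [0, 0, 0], "rotation": [0, 0.015, 0]}, {"jaw": 4.0, "travel": [0, 0, 0], "rotation": [0, 0, 0]}, {"jaw": 4.0, "travel": [0, 0, 0], "rotation": [0, 0, 0]}])

```text
clock: 19.52
ee_pos: [519.3, 263.3, 247.4]
tool_rot: [[0.885, 0.001, -0.465], [0.465, 0.001, 0.885], [0.002, -1.0, 0.001]]
force: [-0.5, 0.3, 4.4]
finger_gap: 0.502
```

```bash
python3 st.py
```

```text
19.5167 [519.31 263.33 247.4 ] h 26.6 th 27.729219028672656 [ 0.0014  0.0013 -1.    ] F [-0.48  0.26  4.35] M [ 0.07 -0.19  0.12] 0.5018908987456406
```

Emit:
step_arm(plan=[{"jaw": 4.0, "travel": [0, 0, 0], "rotation": [0, 0.012, 0]}, {"jaw": 4.0, "travel": [0, 0, 0], "rotation": [0, 0, 0]}, {"jaw": 4.0, "travel": [0, 0, 0], "rotation": [0, 0, 0]}])

```text
clock: 19.77
ee_pos: [519.3, 263.4, 247.4]
tool_rot: [[0.891, 0.001, -0.455], [0.455, 0.002, 0.891], [0.002, -1.0, 0.001]]
force: [0.8, 1.4, 4.5]
finger_gap: 0.495
```

```bash
python3 st.py
```

```text
19.7667 [519.32 263.41 247.42] h 26.6 th 27.059034585237807 [ 0.0015  0.0015 -1.    ] F [0.84 1.39 4.47] M [ 0.22 -0.19  0.14] 0.4948931244386104
```

The stop is felt: moment rose to 0.14 Nm and the tool lagged, at about 28.3 deg tool heading (81 deg turned). I'll ease back about 1 deg off it and let it rise.

Emit:
step_arm(plan=[{"jaw": 4.0, "travel": [0, 0, 0], "rotation": [0, -0.018, 0]}, {"jaw": 4.0, "travel": [0, 0, 0], "rotation": [0, -0.018, 0]}, {"jaw": 4.0, "travel": [0, 0, 0], "rotation": [0, 0, 0]}, {"jaw": 4.0, "travel": [0, -0.1, 0], "rotation": [0, 0, 0]}, {"jaw": 4.0, "travel": [0, -0.1, 0], "rotation": [0, 0, 0]}, {"jaw": 4.0, "travel": [0, -0.05, 0], "rotation": [0, 0, 0]}, {"jaw": 4.0, "travel": [0, 0, 0], "rotation": [0, 0, 0]}, {"jaw": 4.0, "travel": [0, 0, 0], "rotation": [0, 0, 0]}])

```text
clock: 20.43
ee_pos: [519.3, 263.2, 249.8]
tool_rot: [[0.874, 0.001, -0.486], [0.486, 0.001, 0.874], [0.002, -1.0, 0.001]]
force: [1.1, 1.9, 5.9]
finger_gap: 0.494
```

```bash
python3 st.py
```

```text
20.4333 [519.26 263.25 249.82] h 29.0 th 29.072305639721026 [ 0.0011  0.0014 -1.    ] F [1.1  1.87 5.9 ] M [ 0.59 -0.34  0.05] 0.49399721896208576
```

Emit:
step_arm(plan=[{"jaw": 4.0, "travel": [0, -0.1, 0], "rotation": [0, 0, 0]}, {"jaw": 4.0, "travel": [0, -0.1, 0], "rotation": [0, 0, 0]}, {"jaw": 4.0, "travel": [0, -0.05, 0], "rotation": [0, 0, 0]}, {"jaw": 4.0, "travel": [0, 0, 0], "rotation": [0, 0, 0]}, {"jaw": 4.0, "travel": [0, 0, 0], "rotation": [0, 0, 0]}])

```text
clock: 20.85
ee_pos: [519.2, 263.2, 252.3]
tool_rot: [[0.874, 0.001, -0.486], [0.486, 0.001, 0.874], [0.001, -1.0, 0.001]]
force: [1.8, 5.2, 3.4]
finger_gap: 0.495
```

```bash
python3 st.py
```

```text
20.85 [519.22 263.19 252.26] h 31.5 th 29.05960303691231 [ 9.0e-04  1.4e-03 -1.0e+00] F [1.75 5.22 3.36] M [ 1.06 -0.8  -0.01] 0.4949552591280933
```

Emit:
step_arm(plan=[{"jaw": 4.0, "travel": [0.04, 0, 0.04], "rotation": [0, 0, 0]}, {"jaw": 4.0, "travel": [0, -0.05, 0], "rotation": [0, 0, 0]}, {"jaw": 4.0, "travel": [0, 0, 0], "rotation": [0, 0, 0]}, {"jaw": 4.0, "travel": [0, 0, 0], "rotation": [0, 0, 0]}])

```text
clock: 21.18
ee_pos: [519.2, 263.4, 252.6]
tool_rot: [[0.874, 0.0, -0.486], [0.486, 0.0, 0.874], [0.0, -1.0, 0.0]]
force: [2.9, 4.8, 2.5]
finger_gap: 0.497
```

```bash
python3 st.py
```

```text
21.1833 [519.24 263.37 252.56] h 31.8 th 29.050133434864925 [ 3.e-04  4.e-04 -1.e+00] F [2.92 4.8  2.46] M [ 1.05 -0.8  -0.07] 0.4972610653766792
```

Emit:
step_arm(plan=[{"jaw": 4.0, "travel": [0.08, 0, 0.05], "rotation": [0, 0, 0]}, {"jaw": 4.0, "travel": [0, 0, 0], "rotation": [0, 0, 0]}, {"jaw": 4.0, "travel": [0, 0, 0], "rotation": [0, 0, 0]}])

```text
clock: 21.43
ee_pos: [519.5, 263.8, 252.4]
tool_rot: [[0.874, -0.001, -0.486], [0.486, -0.001, 0.874], [-0.001, -1.0, -0.0]]
force: [0.9, 2.3, 4.2]
finger_gap: 0.492
```

```bash
python3 st.py
```

```text
21.4333 [519.46 263.79 252.43] h 31.6 th 29.047115703288185 [-6.e-04 -9.e-04 -1.e+00] F [0.94 2.34 4.22] M [ 0.56 -0.41 -0.04] 0.49221376413927265
```

Emit:
step_arm(plan=[{"jaw": 4.0, "travel": [0.05, -0.03, 0.04], "rotation": [0, 0, 0]}, {"jaw": 4.0, "travel": [0, -0.02, 0], "rotation": [0, 0, 0]}, {"jaw": 4.0, "travel": [0, 0, 0], "rotation": [0, 0, 0]}, {"jaw": 4.0, "travel": [0, 0, 0], "rotation": [0, 0, 0]}])

```text
clock: 21.77
ee_pos: [519.6, 264.0, 252.6]
tool_rot: [[0.874, -0.001, -0.485], [0.485, -0.002, 0.874], [-0.002, -1.0, -0.001]]
force: [1.6, -0.2, 2.9]
finger_gap: 0.494
```

```bash
python3 st.py
```

```text
21.7667 [519.61 264.01 252.63] h 31.8 th 29.03329149685531 [-0.0012 -0.0015 -1.    ] F [ 1.62 -0.15  2.89] M [-0.04 -0.11 -0.04] 0.49435364675284843
```

Emit:
step_arm(plan=[{"jaw": 4.0, "travel": [0, -0.05, 0], "rotation": [0, 0, 0]}, {"jaw": 4.0, "travel": [0, 0, 0], "rotation": [0, 0, 0]}, {"jaw": 4.0, "travel": [0, 0, 0], "rotation": [0, 0, 0]}])

```text
clock: 22.02
ee_pos: [519.6, 264.0, 252.8]
tool_rot: [[0.874, -0.001, -0.485], [0.485, -0.001, 0.874], [-0.002, -1.0, -0.001]]
force: [1.3, 0.4, -3.5]
finger_gap: 0.495
```

```bash
python3 st.py
```

```text
22.0167 [519.6  264.03 252.82] h 32.0 th 29.038732600048622 [-0.0013 -0.0013 -1.    ] F [ 1.34  0.4  -3.51] M [-0.06 -0.38  0.02] 0.494647855839936
```

It's in the pockets at h = 32.0 and the spring force is carried by the head. I'll let go and withdraw straight up.

Emit:
step_arm(newtons=10, plan=[{"jaw": 4.3, "travel": [0, 0, 0], "rotation": [0, 0, 0]}, {"jaw": 4.6, "travel": [0, 0, 0], "rotation": [0, 0, 0]}, {"jaw": 5.5, "travel": [0, 0, 0], "rotation": [0, 0, 0]}, {"jaw": 8.0, "travel": [0, 0, 0], "rotation": [0, 0, 0]}, {"jaw": 8.0, "travel": [0, 0, 0], "rotation": [0, 0, 0]}, {"jaw": 8.0, "travel": [0, 0, 0], "rotation": [0, 0, 0]}, {"jaw": 8.0, "travel": [0, 0, 0], "rotation": [0, 0, 0]}, {"jaw": 8.0, "travel": [0, 0, 0], "rotation": [0, 0, 0]}])

```text
clock: 22.68
ee_pos: [519.8, 264.7, 253.5]
tool_rot: [[0.874, -0.0, -0.486], [0.486, 0.0, 0.874], [0.0, -1.0, 0.0]]
force: [0.2, -0.4, 0.3]
finger_gap: 0.905
```

Emit:
step_arm(plan=[{"jaw": 8.0, "travel": [0, -1, 0], "rotation": [0, 0, 0]}, {"jaw": 8.0, "travel": [0, -2, 0], "rotation": [0, 0, 0]}, {"jaw": 8.0, "travel": [0, -3, 0], "rotation": [0, 0, 0]}, {"jaw": 8.0, "travel": [0, -3, 0], "rotation": [0, 0, 0]}, {"jaw": 8.0, "travel": [0, -3, 0], "rotation": [0, 0, 0]}, {"jaw": 8.0, "travel": [0, 0, 0], "rotation": [0, 0, 0]}, {"jaw": 8.0, "travel": [0, 0, -3], "rotation": [0, 0, 0]}, {"jaw": 8.0, "travel": [0, 0, -3], "rotation": [0, 0, 0]}, {"jaw": 8.0, "travel": [0, 0, 0], "rotation": [0, 0, 0]}, {"jaw": 8.0, "travel": [0, 0, 0], "rotation": [0, 0, 0]}])

```text
clock: 23.52
ee_pos: [549.9, 210.2, 373.6]
tool_rot: [[0.876, 0.0, -0.482], [0.482, -0.001, 0.876], [-0.0, -1.0, -0.001]]
force: [-0.8, 0.5, 0.3]
finger_gap: 0.91
```

```bash
python3 look.py w9 strainer_knob; python3 knob.py w9 519 263.5 116
python3 - <<'E'
from h import *
a,d,p=cam('side');w=cv2.imread('pics/w9.png');cv2.imwrite('pics/end.png',np.hstack([cv2.resize(w,(480,300)),cv2.resize(a[110:210,250:356],(318,300))]))
E
```

```text
23.5167 [549.9 210.2 373.6] th 28.825753638344082 [[0.876, 0.0, -0.482], [0.482, -0.001, 0.876], [-0.0, -1.0, -0.001]] [ -0.9  30.7 -33.4  97.9  19.6  57.3 -12.5] [-0.84  0.55  0.25]
[[0.876, 0.458, 0.151, 510.737], [0.482, -0.832, -0.273, 281.453], [0.001, 0.312, -0.95, 353.478], [0.0, 0.0, 0.0, 1.0]] 63.32836173649423
strainer_knob [89.6, 335.4] 0.72 [519.5 290.9 114.3]
top 115.99366628533814 4256
centre,xaxis angle,off [520.13 263.64 -61.36  -0.61] mean resid 0.16348161036749043
```

View pics/end.png

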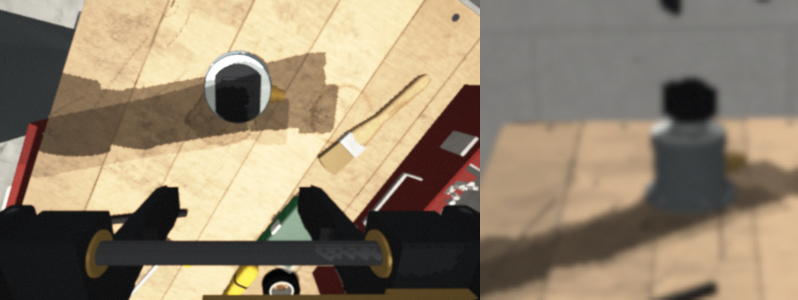

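The knob top measures 116.0 mm, which is 32 + 84, so the strainer is at lock height. It is upright and centred at (520.1, 263.6), with its +y axis at 28.6 deg. The pictures show it standing in the head at (238,88), with the gripper clear.

```bash
python3 -c "
from cell import env
print(env.finish_job())"
```

```text
the job is handed in; nothing more can be done
None
```

The strainer cartridge is locked in the filter head, the gripper is clear of it, and the job is handed in at about 24 s of the 64 s allowed.

- **Fitting:** I picked the 84 mm strainer out of the three sizes and gripped it by the flats. I lined its lugs up with the slots and lowered it with no rim contact felt. I then pushed it down to about 26.6 mm against the spring, whose force matched the figures given.
- **Turning:** I turned it clockwise in 2° steps until the stop was felt about 81° from the slots, with a moment of about 0.14 Nm. I eased back about 1° and let it rise to 32.0 mm, where the pockets held it.
- **Side force:** A side force of up to about 5.5 N built up while it rose. I moved the tool sideways a little to relieve it before letting go.
- **Last checks:** After release the knob top measured 116.0 mm, which is the lock height of 32 mm plus 84 mm. The strainer is centred and within about 1° of where I eased off. No check failed or disagreed. I did not measure the bystander things again at the end, but I felt no contact with any of them.

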